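# Stow the solder reel in the free pocket

## Robot

A 6-joint arm with a two-finger parallel gripper is mounted at the origin on the work surface. World frame = base frame: x ahead of the robot, y to its left, z up, the work surface at z = 0. Lengths are in m, angles in rad, forces in N, time in s.
With the tool pointing down it reaches from about 0.275 to 0.725 m from the base axis. Payload 5.6 kg.
Tool frame: the origin (TCP) lies at the very end of the fingers, on their centre line; the grasp point (between the pads) lies ctrl.tcp_to_grasp behind it (ctrl.tcp_to_grasp is the distance from the TCP to the grasp point, in m); z points along the fingers, y is the line along which they close (so a half turn about z gives the same grasp; the last joint's range is limited). The gripper opens to 85 mm and grips with 20 to 120 N. Pads are 22 mm wide; open, the fingers measure 114 mm over their backs; the gripper's body (76 mm by 85 mm) begins 54 mm behind the grasp point. The pads swing forward as they close: fully open they stand 13 mm farther back than shut.
Start: joints at [-0.848, 0.255, 0.108, 0, -1.424, -0.285], TCP at [0.233, -0.498, 0.231] pointing down, gripper open.
Joint ranges: [-2.95, 2.95], [-1.21, 1.97], [-1.09, 1.5], [-2.87, 1.71], [-2.94, -0.07], [-3.05, 3.05]. Speed limits (rad/s): [2.57, 2.57, 3.14, 3.14, 3.14, 3.14].

## Interface

Orientations are given as a unit quaternion [x, y, z, w].
In Python, from workcell import ctrl gives the robot as it stands. The module is installed in compiled form; this text tells all that it offers.
- The arm moves only by the tool servo_tool, never from a script. Its argument "motion" is a list of rows, each a list of 3 entries, a list of its own where there are three numbers: the opening, from -1 (shut) to 1 (fully open), so that 0 is half open, then the shift along the world's x, y, z in m, then the turn, a rotation vector about the world's x, y, z in degrees. In form: [[gripper, [dx, dy, dz], [ax, ay, az]], ...]. A call has exactly 10 rows; each row is the pose to reach, as a shift and turn from the pose commanded when the call began; what a row does not reach only later rows make up. A row lasts 1/12 s, in which the tool goes at most 41.7 mm and 7.16 degrees, less where a joint would pass 70% of its speed; a pose out of reach is approached as far as the arm can. A call with a gripper value outside its range is refused whole. The fingers move at their own pace and stop on an object; "grip_force" is the grip in N (left out, the last holds). Time passes only in rows, so rows that repeat a pose let the fingers close, or fill a call up. It gives the time, the measured TCP pose, the force, the opening and the grip force at its end, in the units of the state.
- ctrl.state(): the state, without advancing time (a new reading comes with each control period).
- ctrl.camera(name): name is "scene" or "top"; returns the picture (420x560x3 uint8, blue, green, red); there is no depth.
- ctrl.camera_model(name): a dict with "fov_y" (degrees; the focal length in pixels is half the picture's height over the tangent of half this angle, whatever the lens; pixels are square), "cx", "cy" (the principal point, pixels), "cam_to_world" (4x4, takes a point from camera to world coordinates). Camera axes: x right, y up, looking along -z (the intrinsics and any distortion apply to the point x, -y, -z); pixel columns grow to the right and rows downward; lengths in m; the calibration is good to about 2 mm. A picture is of the moment at which its call begins. camera_model takes no time and is no camera call.
- ctrl.close_job(): hands the job in; it is judged then, once.
The state is a dict: "time_s": time; "joint_pos": joint angles; "qd": joint speeds; "joint_efforts": joint torques, N m; "tool_pos": TCP position; "orientation": TCP orientation; "ft_force": force on the tool from outside, world axes, zero at the start; "ft_torque": the same for the moment, N m; "width": finger opening in m; "gripper_force": force on a finger pad.
Only numpy, scipy, OpenCV 4.12 (cv2) and the standard library are available. Lean on these libraries where they do the work, as an engineer would, in place of code of your own. Each camera call takes 0.05 s, during which the arm holds its last target. There are 200 camera calls.

## Task

The black caddy has three pockets in a row, and only one of them is empty: which one differs from time to time. Take the full solder reel with the green end discs from the bench and lower it upright into the empty pocket, standing flat on the floor of the pocket and let go only there, not dropped in. Leave the blue and the red reel undisturbed in their pockets.

Things in the scene. Friction and masses are not known exactly. Their poses are not given: they have to be found in the camera images.
- reel_green: A full reel of silver solder wire with green end discs, standing on end: an upright cylinder 56 mm in diameter and 60 mm high, 0.3 to 0.6 kg. Origin: centre of its underside; z up along its axis. Loose on the bench (underside at bench height) at the start. An empty reel with white end discs and a bare thin core stands on the bench too and is not wanted.
- caddy: Fixed black open caddy with pale pocket floors, 84 (x) by 244 (y) by 18 mm high. Origin: centre of its underside, z up. Three pockets in a row along its y, centres at y = -80, 0, +80 mm, x = 0; each 76 mm square inside, walls 4 mm, floor 4 mm above the origin. Reels in it stand about 24 mm apart and well above the rim, so close the fingers across the row (along its x), where there is room.
- reel_blue: A full reel of silver solder wire with blue end discs, standing on end: an upright cylinder 56 mm in diameter and 60 mm high, 0.3 to 0.6 kg. Origin: centre of its underside; z up along its axis. It stands loose in one of the caddy's pockets, near its centre.
- reel_red: A full reel of silver solder wire with red end discs, standing on end: an upright cylinder 56 mm in diameter and 60 mm high, 0.3 to 0.6 kg. Origin: centre of its underside; z up along its axis. It stands loose in another of the caddy's pockets, near its centre.

How it is judged:
By the outcome, as a careful person would: the job done as asked, in the order asked, and still so for the second after the job is handed in, with the robot touching nothing.
It also fails if it takes over 32 s, if anything falls off the work surface, if the arm or the gripper's body presses on something with over 40 N, if the wrist force passes 120 N, or if a joint passes its speed limit or range.

## Working session

There is one attempt and no reset: what is moved stays moved. The work goes in short steps, Python scripts to look and compute and a tool call to move; the robot and the scene stay as the last step left them, time stands still between calls to the robot, and variables do not carry over. Pictures are saved under pics/ and viewed, at most 10 in all, crops included, and the job is handed in when it is done.

Besides the shell and the picture viewer there is one more tool, called after ">>>" by a JSON object that holds its "op" and its "data", one argument or row to a line. servo_tool: Moves the arm, as the interface text tells. Its arguments: {"type":"object","properties":{"motion":{"type":"array","items":{"type":"array"}},"grip_force":{"type":"number"}},"required":["motion"]}

```bash
mkdir -p pics; python3 - <<'E'
from workcell import ctrl
import cv2
for n in("scene","top"):
    cv2.imwrite(f"pics/{n}0.png",ctrl.camera(n)); m=ctrl.camera_model(n); print(n,m)
s=ctrl.state(); print(s["tool_pos"],s["orientation"],s["width"],ctrl.tcp_to_grasp,s["time_s"])
E
```

```text
scene {'fov_y': 42.64756091776839, 'cx': 276.9634350803652, 'cy': 199.61566134582225, 'cam_to_world': array([[-0.13517418, -0.76479702,  0.62993132,  1.13332789],
       [ 0.99080941, -0.10115129,  0.08980606,  0.09577288],
       [-0.00496504,  0.63628134,  0.77144112,  0.71090252],
       [ 0.        ,  0.        ,  0.        ,  1.        ]])}
top {'fov_y': 53.00472958075123, 'cx': 281.5725219332057, 'cy': 208.35658701828007, 'cam_to_world': array([[ 0.01612144,  0.99607483, -0.08703468,  0.48937021],
       [-0.99923005,  0.0191639 ,  0.03423524,  0.01045857],
       [ 0.03576878,  0.08641575,  0.99561685,  0.83214338],
       [ 0.        ,  0.        ,  0.        ,  1.        ]])}
[ 0.23302314 -0.49773417  0.23050232] [-2.17105721e-01  9.76147741e-01  8.01537162e-04 -2.27134657e-04] 0.08532876478232487 0.0187 0.1
```

View pics/top0.png

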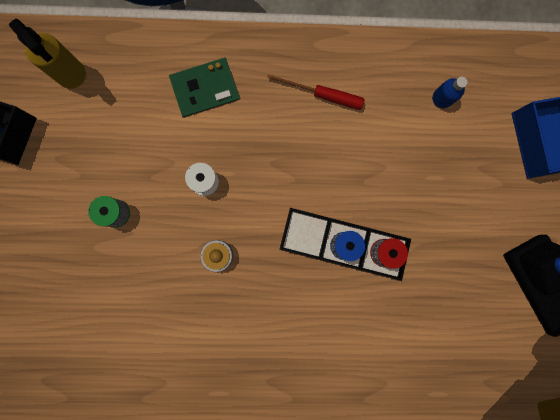

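View pics/scene0.png

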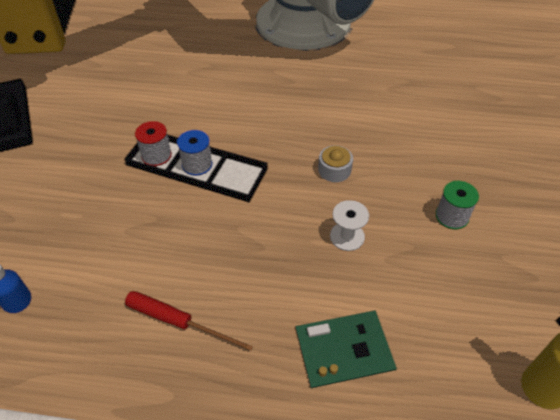

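The top view shows the green reel at (104,211), the empty pocket at (305,234), the blue reel at (349,246) and the red reel at (392,253). In the scene view the green reel is at (459,195) and the empty pocket at (239,175).

```bash
cat > h.py <<'E'
import cv2, numpy as np
from workcell import ctrl
def ray(n,uv,z):
    m=ctrl.camera_model(n); f=210/np.tan(np.radians(m["fov_y"]/2)); T=m["cam_to_world"]
    uv=np.atleast_2d(uv).astype(float)
    d=np.c_[(uv[:,0]-m["cx"])/f,-(uv[:,1]-m["cy"])/f,-np.ones(len(uv))]@T[:3,:3].T
    return (T[:3,3]+d*((z-T[2,3])/d[:,2])[:,None])[:,:2]
def blob(mask,near):
    cs=cv2.findContours(mask,cv2.RETR_EXTERNAL,cv2.CHAIN_APPROX_NONE)[0]
    cs=[c for c in cs if cv2.contourArea(c)>60]
    return min(cs,key=lambda c:np.hypot(*(c.reshape(-1,2).mean(0)-near)))
def hue(im,lo,hi):
    return cv2.inRange(cv2.cvtColor(im,cv2.COLOR_BGR2HSV),(lo,130,50),(hi,255,255))
def circ(n,im,lo,hi,near,z):
    c=blob(hue(im,lo,hi),near).reshape(-1,2)
    p=ray(n,c,z).astype(np.float32)
    (x,y),r=cv2.minEnclosingCircle(p); return np.round([x,y,r],4)
E
python3 - <<'E'
from h import *
for n,g,b,e in(("top",(104,211),(349,246),(305,234)),("scene",(459,193),(194,143),(239,175))):
    im=cv2.imread(f"pics/{n}0.png")
    print(n,"green",circ(n,im,45,85,g,.06),"blue",circ(n,im,105,130,b,.064))
    hsv=cv2.cvtColor(im,cv2.COLOR_BGR2HSV)
    w=cv2.inRange(hsv,(0,0,120),(180,60,255))
    p=ray(n,blob(w,e).reshape(-1,2),.004).astype(np.float32); print("floor",cv2.minAreaRect(p))
    k=cv2.inRange(hsv,(0,0,0),(180,255,45))
    for z in (.018,): 
        p=ray(n,blob(k,(345,244) if n=="top" else (197,167)).reshape(-1,2),z).astype(np.float32)
        r=cv2.minAreaRect(p); print("caddy",r, np.round(cv2.boxPoints(r),4).tolist())
E
```

```text
top green [0.5468 0.3065 0.0276] blue [ 0.491  -0.1413  0.028 ]
floor ((0.5122045874595642, -0.06570582836866379), (0.06953267753124237, 0.0717572420835495), 76.42545318603516)
caddy ((0.49394574761390686, -0.14217668771743774), (0.24428926408290863, 0.08383995294570923), 76.58322143554688) [[0.42480000853538513, -0.25130000710487366], [0.5063999891281128, -0.27070000767707825], [0.5630999803543091, -0.03310000151395798], [0.4814999997615814, -0.01360000018030405]]
scene green [0.552  0.3058 0.0271] blue [ 0.496  -0.1413  0.0282]
floor ((0.510286271572113, -0.06480526924133301), (0.06952052563428879, 0.06408149749040604), 76.79475402832031)
caddy ((0.5038803219795227, -0.13989026844501495), (0.24542927742004395, 0.09246784448623657), 76.47843933105469) [[0.4302000105381012, -0.2484000027179718], [0.5200999975204468, -0.27000001072883606], [0.5774999856948853, -0.03139999881386757], [0.4875999987125397, -0.009800000116229057]]
```

>>> {"op": "servo_tool", "data": {
  "motion": [
    [1, [0.015, 0.038, 0], [0, 0, 5]],
    [1, [0.03, 0.076, 0], [0, 0, 10]],
    [1, [0.045, 0.114, 0], [0, 0, 15]],
    [1, [0.06, 0.152, 0], [0, 0, 20]],
    [1, [0.075, 0.19, 0], [0, 0, 26]],
    [1, [0.09, 0.228, 0], [0, 0, 31]],
    [1, [0.105, 0.266, 0], [0, 0, 36]],
    [1, [0.12, 0.304, 0], [0, 0, 41]],
    [1, [0.135, 0.342, 0], [0, 0, 46]],
    [1, [0.15, 0.38, 0], [0, 0, 51.5]]
  ]
}}

```text
time_s: 0.93
tool_pos: [0.3831, -0.1161, 0.2313]
orientation: [-0.621, 0.784, 0.0, 0.0]
ft_force: [0.9, -0.8, -0.8]
width: 0.0853
gripper_force: 0.0
```

>>> {"op": "servo_tool", "data": {
  "motion": [
    [1, [0.015, 0.038, 0], [0, 0, 0]],
    [1, [0.03, 0.076, 0], [0, 0, 0]],
    [1, [0.045, 0.114, 0], [0, 0, 0]],
    [1, [0.06, 0.152, 0], [0, 0, 0]],
    [1, [0.075, 0.19, 0], [0, 0, 0]],
    [1, [0.09, 0.228, 0], [0, 0, 0]],
    [1, [0.105, 0.266, 0], [0, 0, 0]],
    [1, [0.12, 0.304, 0], [0, 0, 0]],
    [1, [0.135, 0.342, 0], [0, 0, 0]],
    [1, [0.15, 0.38, 0], [0, 0, 0]]
  ]
}}

```text
time_s: 1.77
tool_pos: [0.5333, 0.2638, 0.2308]
orientation: [-0.62, 0.785, 0.0, -0.0]
ft_force: [0.9, -0.8, 0.6]
width: 0.0858
gripper_force: 0.0
```

>>> {"op": "servo_tool", "data": {
  "motion": [
    [1, [0.008, 0.021, -0.01], [0, 0, 0]],
    [1, [0.016, 0.042, -0.03], [0, 0, 0]],
    [1, [0.016, 0.042, -0.05], [0, 0, 0]],
    [1, [0.016, 0.042, -0.07], [0, 0, 0]],
    [1, [0.016, 0.042, -0.09], [0, 0, 0]],
    [1, [0.016, 0.042, -0.11], [0, 0, 0]],
    [1, [0.016, 0.042, -0.12], [0, 0, 0]],
    [1, [0.016, 0.042, -0.12], [0, 0, 0]],
    [1, [0.016, 0.042, -0.12], [0, 0, 0]],
    [1, [0.016, 0.042, -0.12], [0, 0, 0]]
  ]
}}

```text
time_s: 2.6
tool_pos: [0.55, 0.3042, 0.1128]
orientation: [-0.62, 0.785, -0.0, 0.001]
ft_force: [0.4, 0.4, 0.1]
width: 0.0855
gripper_force: 0.0
```

```bash
python3 - <<'E'
from h import *
a,b=[ctrl.camera(n) for n in("top","scene")]
cv2.imwrite("pics/mix1.png",np.hstack([cv2.resize(a[120:310,20:220],(400,380)),cv2.resize(b[60:250,355:555],(400,380))]))
print(ctrl.state()["tool_pos"],ctrl.state()["orientation"])
E
```

```text
[0.54993563 0.30437931 0.1128995 ] [-6.19698098e-01  7.84839037e-01 -5.27461882e-05  1.39676319e-03]
```

View pics/mix1.png

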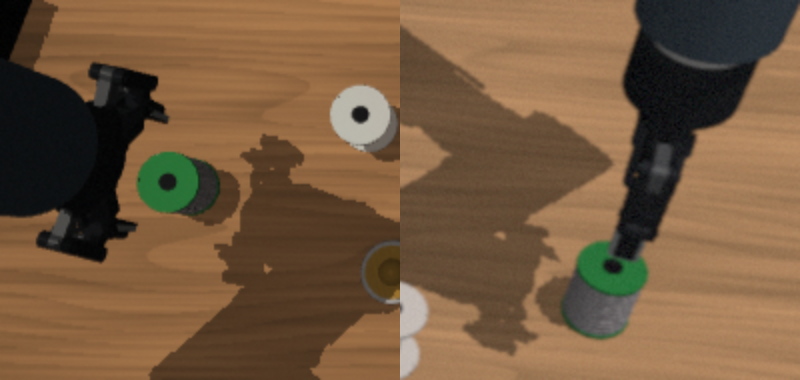

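Top crop: the open fingertips at about (165,118) and (135,226) sit up in the air above the green disc at (168,182). They straddle the disc in the closing direction. In the scene crop the fingertip is over the disc at (612,265). I'll descend.

>>> {"op": "servo_tool", "data": {
  "motion": [
    [1, [0, 0.001, -0.012], [0, 0, 0]],
    [1, [0, 0.001, -0.024], [0, 0, 0]],
    [1, [0, 0.001, -0.036], [0, 0, 0]],
    [1, [0, 0.001, -0.048], [0, 0, 0]],
    [1, [0, 0.001, -0.06], [0, 0, 0]],
    [1, [0, 0.001, -0.07], [0, 0, 0]],
    [1, [0, 0.001, -0.08], [0, 0, 0]],
    [1, [0, 0.001, -0.088], [0, 0, 0]],
    [1, [0, 0.001, -0.088], [0, 0, 0]],
    [1, [0, 0.001, -0.088], [0, 0, 0]]
  ]
}}

```text
time_s: 3.53
tool_pos: [0.5493, 0.3048, 0.0232]
orientation: [-0.62, 0.785, -0.0, -0.0]
ft_force: [0.3, -0.1, -0.4]
width: 0.0855
gripper_force: 0.0
```

>>> {"op": "servo_tool", "data": {
  "motion": [
    [0.6, [0, 0, 0], [0, 0, 0]],
    [0.5, [0, 0, 0], [0, 0, 0]],
    [0.4, [0, 0, 0], [0, 0, 0]],
    [0.3, [0, 0, 0], [0, 0, 0]],
    [0.2, [0, 0, 0], [0, 0, 0]],
    [0, [0, 0, 0], [0, 0, 0]],
    [-0.3, [0, 0, 0], [0, 0, 0]],
    [-1, [0, 0, 0], [0, 0, 0]],
    [-1, [0, 0, 0], [0, 0, 0]],
    [-1, [0, 0, 0], [0, 0, 0]]
  ],
  "grip_force": 45
}}

```text
time_s: 4.37
tool_pos: [0.549, 0.3053, 0.0242]
orientation: [-0.62, 0.785, 0.0, 0.0]
ft_force: [-4.8, 1.6, 5.7]
width: 0.0551
gripper_force: 48.4
```

>>> {"op": "servo_tool", "data": {
  "motion": [
    [-1, [0, 0, 0.004], [0, 0, 0]],
    [-1, [0, 0, 0.012], [0, 0, 0]],
    [-1, [0, 0, 0.024], [0, 0, 0]],
    [-1, [0, 0, 0.04], [0, 0, 0]],
    [-1, [0, 0, 0.056], [0, 0, 0]],
    [-1, [0, 0, 0.072], [0, 0, 0]],
    [-1, [0, 0, 0.088], [0, 0, 0]],
    [-1, [0, 0, 0.104], [0, 0, 0]],
    [-1, [0, 0, 0.116], [0, 0, 0]],
    [-1, [0, 0, 0.12], [0, 0, 0]]
  ]
}}

```text
time_s: 5.2
tool_pos: [0.5501, 0.3051, 0.1456]
orientation: [-0.62, 0.785, -0.0, 0.002]
ft_force: [0.1, -0.6, -2.9]
width: 0.0549
gripper_force: 48.5
```

```bash
python3 - <<'E'
from h import *
s=ctrl.state();print(s["tool_pos"],s["orientation"],s["width"],s["ft_force"],s["ft_torque"])
a,b=[ctrl.camera(n) for n in("top","scene")]
cv2.imwrite("pics/mix2.png",np.hstack([cv2.resize(a[120:310,20:220],(400,380)),cv2.resize(b[20:210,355:555],(400,380))]))
E
```

```text
[0.55013567 0.30509596 0.14559071] [-6.19619513e-01  7.84900643e-01 -2.60044354e-04  1.60371155e-03] 0.05494415027571375 [ 0.12307698 -0.5814246  -2.86833562] [ 0.0976465  -0.11301113  0.01165997]
```

View pics/mix2.png

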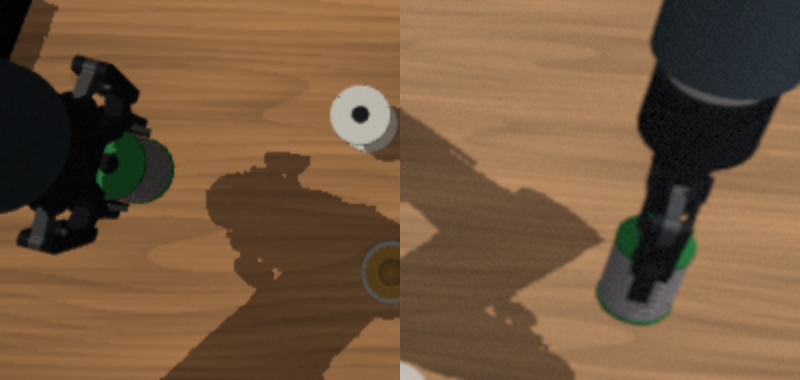

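The reel is held upright and clear of the bench. In the scene crop the fingertip at (640,298) is on its axis. I'll carry it to the pocket.

>>> {"op": "servo_tool", "data": {
  "motion": [
    [-1, [-0.001, -0.008, 0], [0, 0, 0]],
    [-1, [-0.002, -0.024, 0], [0, 0, 0]],
    [-1, [-0.004, -0.048, 0], [0, 0, 0]],
    [-1, [-0.007, -0.076, 0], [0, 0, 0]],
    [-1, [-0.01, -0.104, 0], [0, 0, 0]],
    [-1, [-0.013, -0.132, 0], [0, 0, 0]],
    [-1, [-0.015, -0.16, 0], [0, 0, 0]],
    [-1, [-0.018, -0.188, 0], [0, 0, 0]],
    [-1, [-0.02, -0.216, 0], [0, 0, 0]],
    [-1, [-0.023, -0.244, 0], [0, 0, 0]]
  ]
}}

```text
time_s: 6.13
tool_pos: [0.5248, 0.0583, 0.1424]
orientation: [-0.619, 0.785, 0.0, -0.001]
ft_force: [1.4, -0.5, -3.7]
width: 0.0548
gripper_force: 48.5
```

>>> {"op": "servo_tool", "data": {
  "motion": [
    [-1, [-0.003, -0.028, 0], [0, 0, 0]],
    [-1, [-0.005, -0.054, 0], [0, 0, 0]],
    [-1, [-0.007, -0.078, 0], [0, 0, 0]],
    [-1, [-0.009, -0.098, 0], [0, 0, 0]],
    [-1, [-0.01, -0.113, 0], [0, 0, 0]],
    [-1, [-0.011, -0.122, 0], [0, 0, 0]],
    [-1, [-0.012, -0.126, 0], [0, 0, 0]],
    [-1, [-0.012, -0.126, 0], [0, 0, 0]],
    [-1, [-0.012, -0.126, 0], [0, 0, 0]],
    [-1, [-0.012, -0.126, 0], [0, 0, 0]]
  ]
}}

```text
time_s: 6.97
tool_pos: [0.5142, -0.0645, 0.1432]
orientation: [-0.62, 0.785, 0.0, 0.0]
ft_force: [0.1, 0.1, -3.9]
width: 0.0551
gripper_force: 48.5
```

>>> {"op": "servo_tool", "data": {
  "motion": [
    [-1, [0, 0, -0.008], [0, 0, 0]],
    [-1, [0, 0, -0.018], [0, 0, 0]],
    [-1, [0, 0, -0.028], [0, 0, 0]],
    [-1, [0, 0, -0.038], [0, 0, 0]],
    [-1, [0, 0, -0.048], [0, 0, 0]],
    [-1, [0, 0, -0.058], [0, 0, 0]],
    [-1, [0, 0, -0.066], [0, 0, 0]],
    [-1, [0, 0, -0.07], [0, 0, 0]],
    [-1, [0, 0, -0.07], [0, 0, 0]],
    [-1, [0, 0, -0.07], [0, 0, 0]]
  ]
}}

```text
time_s: 7.8
tool_pos: [0.5144, -0.0652, 0.0733]
orientation: [-0.62, 0.785, -0.0, -0.0]
ft_force: [1.5, 0.8, -4.2]
width: 0.0548
gripper_force: 48.6
```

```bash
python3 - <<'E'
from h import *
s=ctrl.state();print(s["time_s"],s["tool_pos"],s["orientation"],s["width"],s["ft_force"])
a,b=[ctrl.camera(n) for n in("top","scene")]
cv2.imwrite("pics/mix3.png",np.hstack([cv2.resize(a[150:340,240:440],(400,380)),cv2.resize(b[60:250,105:305],(400,380))]))
E
```

```text
7.8 [ 0.51436169 -0.06521561  0.07332354] [-6.19730057e-01  7.84815034e-01 -1.26835616e-04 -6.10559801e-05] 0.05484003563589581 [ 1.50484723  0.84369591 -4.17374537]
```

View pics/mix3.png

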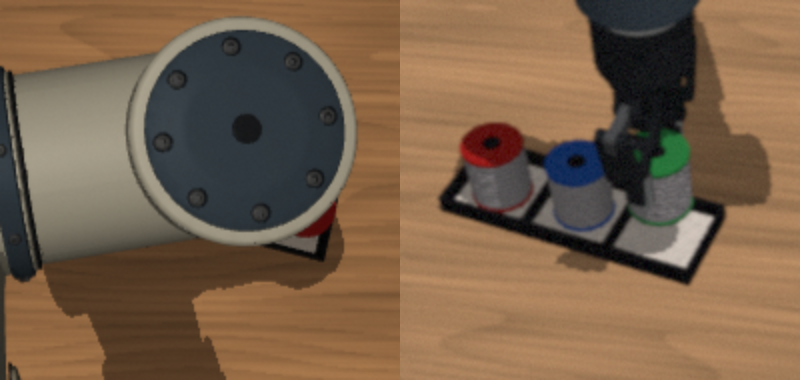

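The scene crop shows the green reel upright over the empty pocket, its disc at (668,152) and its bottom at about (660,215). The finger in front is clear of the blue reel at (578,185). I'll check the reel's centre before lowering.

```bash
python3 - <<'E'
from h import *
from scipy.optimize import least_squares
im=ctrl.camera("scene")
c=blob(hue(im,45,85),(238,136)).reshape(-1,2)
print(c.min(0),c.max(0))
c=c[(c[:,0]>=237)]
p=ray("scene",c,.109)
r=least_squares(lambda q:np.hypot(*(p-q).T)-.028,[.515,-.065],loss="soft_l1",f_scale=.001)
print(r.x,np.round(r.fun*1e3,1))
i0=cv2.imread("pics/scene0.png")
print("blue",circ("scene",im,105,130,(194,143),.064),circ("scene",i0,105,130,(194,143),.064),"red",circ("scene",im,170,180,(152,132),.064),circ("scene",i0,170,180,(152,132),.064))
E
```

```text
[230 125] [248 148]
[ 0.51988556 -0.06581736] [-17.4 -18.  -18.1  -0.4   0.3  -0.9  -0.1  -0.9   0.1   1.2   0.8   0.6
   0.6   1.    0.    0.8   0.2  -0.2  -0.4  -0.4  -0.2   0.2  -0.8  -0.
  -0.5   0.7   0.7   1.1   1.7   0.7  -0.2   0.9   0.2  -0.4  -1. ]Traceback (most recent call last):
  File "<stdin>", line 11, in <module>
  File "h.py", line 15, in circ
    c=blob(hue(im,lo,hi),near).reshape(-1,2)
      ~~~~^^^^^^^^^^^^^^^^^^^^
  File "h.py", line 11, in blob
    return min(cs,key=lambda c:np.hypot(*(c.reshape(-1,2).mean(0)-near)))
ValueError: min() iterable argument is empty
```

>>> {"op": "servo_tool", "data": {
  "motion": [
    [-1, [-0.001, 0.001, -0.006], [0, 0, 0]],
    [-1, [-0.001, 0.001, -0.012], [0, 0, 0]],
    [-1, [-0.001, 0.001, -0.018], [0, 0, 0]],
    [-1, [-0.001, 0.001, -0.024], [0, 0, 0]],
    [-1, [-0.001, 0.001, -0.029], [0, 0, 0]],
    [-1, [-0.001, 0.001, -0.034], [0, 0, 0]],
    [-1, [-0.001, 0.001, -0.037], [0, 0, 0]],
    [-1, [-0.001, 0.001, -0.04], [0, 0, 0]],
    [-1, [-0.001, 0.001, -0.041], [0, 0, 0]],
    [-1, [-0.001, 0.001, -0.041], [0, 0, 0]]
  ]
}}

```text
time_s: 8.78
tool_pos: [0.5131, -0.0641, 0.0321]
orientation: [-0.62, 0.785, 0.0, -0.0]
ft_force: [0.2, -0.6, -3.6]
width: 0.0551
gripper_force: 48.6
```

>>> {"op": "servo_tool", "data": {
  "motion": [
    [-1, [0, 0, -0.0003], [0, 0, 0]],
    [-1, [0, 0, -0.0006], [0, 0, 0]],
    [-1, [0, 0, -0.0009], [0, 0, 0]],
    [-1, [0, 0, -0.0012], [0, 0, 0]],
    [-1, [0, 0, -0.0015], [0, 0, 0]],
    [-1, [0, 0, -0.0018], [0, 0, 0]],
    [-1, [0, 0, -0.0021], [0, 0, 0]],
    [-1, [0, 0, -0.0024], [0, 0, 0]],
    [-1, [0, 0, -0.0025], [0, 0, 0]],
    [-1, [0, 0, -0.0025], [0, 0, 0]]
  ]
}}

```text
time_s: 9.62
tool_pos: [0.5132, -0.0641, 0.0297]
orientation: [-0.62, 0.785, 0.0, -0.0]
ft_force: [0.3, -0.7, -5.1]
width: 0.0548
gripper_force: 48.6
```

>>> {"op": "servo_tool", "data": {
  "motion": [
    [-1, [0, 0, -0.0002], [0, 0, 0]],
    [-1, [0, 0, -0.0004], [0, 0, 0]],
    [-1, [0, 0, -0.0006], [0, 0, 0]],
    [-1, [0, 0, -0.0008], [0, 0, 0]],
    [-1, [0, 0, -0.001], [0, 0, 0]],
    [-1, [0, 0, -0.001], [0, 0, 0]],
    [-1, [0, 0, -0.001], [0, 0, 0]],
    [-1, [0, 0, -0.001], [0, 0, 0]],
    [-1, [0, 0, -0.001], [0, 0, 0]],
    [-1, [0, 0, -0.001], [0, 0, 0]]
  ]
}}

```text
time_s: 10.45
tool_pos: [0.5132, -0.0641, 0.0288]
orientation: [-0.62, 0.785, -0.0, 0.0]
ft_force: [0.3, 0.0, -4.2]
width: 0.055
gripper_force: 48.6
```

>>> {"op": "servo_tool", "data": {
  "motion": [
    [-1, [0, 0, -0.0002], [0, 0, 0]],
    [-1, [0, 0, -0.0004], [0, 0, 0]],
    [-1, [0, 0, -0.0006], [0, 0, 0]],
    [-1, [0, 0, -0.0008], [0, 0, 0]],
    [-1, [0, 0, -0.001], [0, 0, 0]],
    [-1, [0, 0, -0.001], [0, 0, 0]],
    [-1, [0, 0, -0.001], [0, 0, 0]],
    [-1, [0, 0, -0.001], [0, 0, 0]],
    [-1, [0, 0, -0.001], [0, 0, 0]],
    [-1, [0, 0, -0.001], [0, 0, 0]]
  ]
}}

```text
time_s: 11.28
tool_pos: [0.5132, -0.0641, 0.0282]
orientation: [-0.62, 0.785, -0.0, 0.0]
ft_force: [-3.1, 1.8, 3.8]
width: 0.0548
gripper_force: 49.1
```

Contact: the vertical force rose from -4 N to +4 N. I'll release gently.

>>> {"op": "servo_tool", "data": {
  "motion": [
    [0.35, [0, 0, 0], [0, 0, 0]],
    [0.4, [0, 0, 0], [0, 0, 0]],
    [0.45, [0, 0, 0], [0, 0, 0]],
    [0.5, [0, 0, 0], [0, 0, 0]],
    [0.6, [0, 0, 0], [0, 0, 0]],
    [0.7, [0, 0, 0], [0, 0, 0]],
    [0.8, [0, 0, 0], [0, 0, 0]],
    [0.9, [0, 0, 0], [0, 0, 0]],
    [0.95, [0, 0, 0], [0, 0, 0]],
    [0.95, [0, 0, 0], [0, 0, 0]]
  ]
}}

```text
time_s: 12.12
tool_pos: [0.5132, -0.0641, 0.0278]
orientation: [-0.62, 0.785, 0.0, -0.0]
ft_force: [-0.4, 0.2, 0.8]
width: 0.0832
gripper_force: 0.0
```

>>> {"op": "servo_tool", "data": {
  "motion": [
    [0.95, [0, 0, 0.005], [0, 0, 0]],
    [0.95, [0, 0, 0.013], [0, 0, 0]],
    [0.95, [0, 0, 0.023], [0, 0, 0]],
    [0.95, [0, 0, 0.035], [0, 0, 0]],
    [0.95, [0, 0, 0.05], [0, 0, 0]],
    [0.95, [0, 0, 0.07], [0, 0, 0]],
    [0.95, [0, 0, 0.09], [0, 0, 0]],
    [0.95, [0, 0, 0.11], [0, 0, 0]],
    [0.95, [0, 0, 0.13], [0, 0, 0]],
    [0.95, [0, 0, 0.15], [0, 0, 0]]
  ]
}}

```text
time_s: 12.95
tool_pos: [0.5132, -0.0641, 0.1802]
orientation: [-0.62, 0.785, -0.0, 0.001]
ft_force: [1.2, 0.2, -0.9]
width: 0.0837
gripper_force: 0.0
```

>>> {"op": "servo_tool", "data": {
  "motion": [
    [0.95, [0, 0.02, 0.01], [0, 0, 0]],
    [0.95, [0, 0.05, 0.02], [0, 0, 0]],
    [0.95, [0, 0.08, 0.02], [0, 0, 0]],
    [0.95, [0, 0.11, 0.02], [0, 0, 0]],
    [0.95, [0, 0.14, 0.02], [0, 0, 0]],
    [0.95, [0, 0.17, 0.02], [0, 0, 0]],
    [0.95, [0, 0.19, 0.02], [0, 0, 0]],
    [0.95, [0, 0.2, 0.02], [0, 0, 0]],
    [0.95, [0, 0.2, 0.02], [0, 0, 0]],
    [0.95, [0, 0.2, 0.02], [0, 0, 0]]
  ]
}}

```text
time_s: 13.78
tool_pos: [0.5132, 0.1358, 0.1984]
orientation: [-0.62, 0.785, -0.0, 0.0]
ft_force: [0.1, 0.0, -0.1]
width: 0.0834
gripper_force: 0.0
```

```bash
python3 - <<'E'
from h import *
a,b=[ctrl.camera(n) for n in("top","scene")]
cv2.imwrite("pics/mix4.png",np.hstack([cv2.resize(a[150:340,240:440],(400,380)),cv2.resize(b[60:250,105:305],(400,380))]))
i0=cv2.imread("pics/top0.png")
print("green",circ("top",a,45,85,(305,234),.064),"blue",circ("top",a,105,130,(349,246),.064),circ("top",i0,105,130,(349,246),.064),ctrl.state()["time_s"])
E
```

```text
green [ 0.5147 -0.0629  0.0275] blue [ 0.491  -0.1414  0.028 ] [ 0.491  -0.1413  0.028 ] 13.8833
```

View pics/mix4.png

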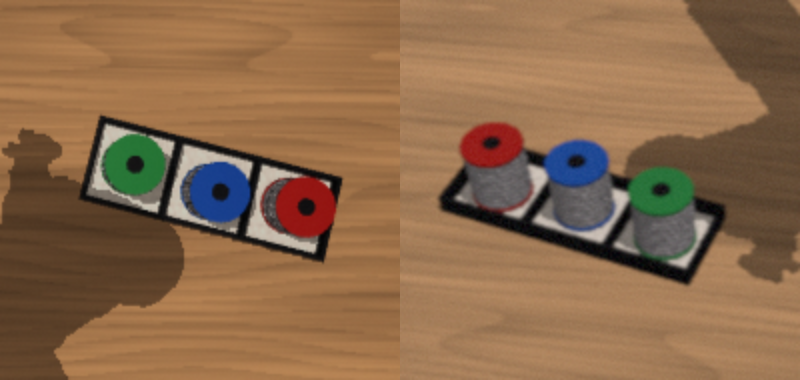

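The green reel stands flat in its pocket, its disc at (135,164) in the top crop and (661,190) in the scene crop. The blue reel measures in the same place as before, the red one looks unmoved in its pocket, and the gripper is clear.

```bash
python3 -c "
from workcell import ctrl
print(ctrl.close_job())"
```

```text
the job is handed in; nothing more can be done
None
```

The green reel stands upright on the floor of the empty pocket, released only once it touched down. The blue and red reels are still in their pockets, and the job was handed in at about 14 s of the 32 s allowed.

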